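# Fold back the bifold cover of the piston bay

### The arm

A 6-joint arm with a two-finger parallel gripper is mounted at the origin on a cart in front of the work surface, level with it; the furniture and walls round the work are solid. World frame = base frame: x ahead of the robot, y to its left, z up, the work surface at z = 0. Lengths are in m, angles in degrees, forces in N, time in s.
With the tool pointing down it reaches from about 0.35 to 0.875 m from the base axis. Payload 4.2 kg.
Tool frame: the origin (TCP) lies at the centre of the arm's flange, where the gripper is bolted on; the fingertips stand 182 mm ahead of it and the grasp point (between the pads) lies 164 mm ahead of it (r.nose_length is the distance from the TCP to the fingertips, in m); z points along the fingers, y is the line along which they close (so a half turn about z gives the same grasp; the last joint's range is limited). The gripper opens to 87 mm and grips with 3 to 60 N. Pads are 19 mm wide; open, the fingers measure 117 mm over their backs; the gripper's body (75 mm by 190 mm) begins 51 mm behind the grasp point.
Start: joints at [86.608, 22.042, 0.453, 0, -68.411, -14.817], TCP at [0.195, 0.594, 0.405] pointing down, gripper open.
Joint ranges: [-179.83, 179.83], [-69.29, 118.12], [-61.27, 80.66], [-181.25, 117.63], [-171.15, -9.14], [-177.46, 177.46]. Speed limits (degrees/s): [159.86, 159.86, 180, 180, 180, 180].

### API

Orientations are given as a 3x3 rotation matrix whose columns are the frame's x, y, z axes.
In Python, from station import r, vision gives the robot as it stands. The module is installed in compiled form; this text tells all that it offers.
- The arm moves only by the shell command python3 -m creep 'ROWS'. ROWS is JSON, a list of rows, each a list of 7 numbers: the opening, from -1 (shut) to 1 (fully open), then the shift along the tool's x, y, z in mm, then the turn, a rotation vector about the tool's x, y, z in degrees. A call has 1 to 8 rows; each row is the pose to reach, as a shift and turn from the pose commanded when the call began, along the tool's axes at that moment; what a row does not reach only later rows make up. A row lasts 1/12 s, in which the tool goes at most 41.7 mm and 7.16 degrees, less where a joint would pass 70% of its speed; a pose out of reach is approached as far as the arm can. A call with a gripper value outside its range is refused whole. The fingers move at their own pace and stop on an object; the grip force is fixed at half the most. Time passes only in rows, so rows that repeat a pose let the fingers close. It gives the time, the measured TCP pose, the force, the opening and the grip force at its end, in the units of the state.
- r.sense(): the state, without advancing time (a new reading comes with each control period).
- vision.capture(name): name is "scene" or "top" or "wrist"; returns (picture, depth): 384x512x3 uint8, red, green, blue; 384x512 float32, m along the optical axis (not along the pixel's ray), 0 where there is no reading.
- vision.camera_model(name): a dict with "vertical_fov" (degrees; the focal length in pixels is half the picture's height over the tangent of half this angle, whatever the lens; pixels are square), "cx", "cy" (the principal point, pixels), "extrinsics" (4x4, takes a point from camera to world coordinates); the wrist camera has in their place "mount" (4x4, takes a point from camera to tool coordinates, whose origin is the TCP and whose axes are the flange's). Camera axes: x right, y down, z forward; pixel columns grow to the right and rows downward; lengths in m; the calibration is good to about 2 mm. A picture is of the moment at which its call begins: read the wrist's pose just before it. camera_model takes no time and is no camera call.
- r.finish_job(): hands the job in; it is judged then, once.
Trained networks look in the newest picture that a camera, given by its name, has taken for a name from the list of things; names that differ only in an ending like _2 or _b are one class to them, and where a whole thing is asked for, a point or a joint stands for the part that bears it (a point fixed in the world has none). Each returns a list of dicts, best first, with "conf" (0 to 1); they miss things now and then, are a little off and sometimes report something else, mostly with a low value. They report only what shows in the picture. A call takes as long as a camera call.
- vision.find_in(camera, thing): "uv" ([column, row] in pixels, amid what is visible of it).
- vision.cut_out(camera, thing): "region" (384x512 bool, what is visible of it) and "uv" ([column, row] in pixels, amid what is visible of it).
The state is a dict: "time_s": time; "joints": joint angles; "joint_velocities": joint speeds; "effort": joint torques, N m; "tcp_pos": TCP position; "ee_rot": TCP orientation; "wrist_force": force on the tool from outside, world axes, zero at the start; "moment": the same for the moment, N m; "gripper_width": opening from 0.0 (shut) to 1.0 (fully open); "gripper_force": force on a finger pad.
Only numpy, scipy, OpenCV 4.12 (cv2) and the standard library are available. Lean on these libraries where they do the work, as an engineer would, in place of code of your own. Each camera call takes 0.05 s, during which the arm holds its last target. There are 200 camera calls.

### The job

Two identical open-topped parts bays stand on the bench, each with a half-open bifold cover across its front. Open the bay that holds the piston: push its cover along by the black knob until the two panels are folded fully flat against each other. Leave the cover of the bay with the gear as it is.

Things in the scene. Friction and masses are not known exactly. Their poses are not given: they have to be found in the camera images.
- piston_bay: fixed grey tray holding one piston (66 mm wide, 54 high); 150 (x) x 200 (y) mm, walls 78 mm high. Origin: centre of underside; x from open front to back, z up. Front cover: two upright aluminium panels 82 long, 8 thick, tops at 85 mm. Panel 1 is hinged at (-62, +88) mm, panel 2 on panel 1; panel 2's far end carries the knob in a guide along the front, x = -62 mm, parallel to y
- piston_bay_fold (a joint): angle between the two panels of the piston bay's cover: 0 in one line across the front, 3.14 rad folded flat together (hard stop, knob then at y = +79 mm in the bay's frame). Starts about 0.7 to 1.4, stays where left. Folding swings the joint between the panels out in front of the bay, up to 82 mm before the guide
- piston_bay_knob (a point): middle of the black upright round knob on the far end of panel 2: 16 mm in diameter, 40 high (90 to 130 mm above the bench), centre at 110 mm. It slides only along the guide; pushing it in the bay's +y direction (1 to 6 N), from y = -70..-35 mm at the start, folds the cover. No obstacle beside its path at its height
- gear_bay_knob (a point): middle of the same knob on the other, identical bay, which holds one flat toothed gear (68 mm wide, 18 high) and stands to the left or right of the piston bay. To be left as it is

How it is judged:
By the outcome, as a careful person would: the job done as asked, in the order asked, and still so for the second after the job is handed in, with the robot touching nothing.
It also fails if it takes over 40 s, if anything falls off the work surface, if the arm or the gripper's body presses on something with over 40 N, if the wrist force passes 120 N, or if a joint passes its speed limit or range.

## Working session

There is one attempt and no reset: what is moved stays moved. The work goes in short steps, Python scripts to look and compute and a shell command to move; the robot and the scene stay as the last step left them, time stands still between calls to the robot, and variables do not carry over. Pictures are saved under pics/ and viewed, at most 10 in all, crops included, and the job is handed in when it is done.

```bash
mkdir -p pics; cat > h.py <<'E'
import numpy as np, cv2
from station import r, vision
def pt(cam,uv,dep,win=2):
    m=vision.camera_model(cam); f=192/np.tan(np.radians(m["vertical_fov"]/2))
    u,v=int(round(uv[0])),int(round(uv[1])); p=dep[max(v-win,0):v+win+1,max(u-win,0):u+win+1]; d=np.median(p[p>0])
    return (m["extrinsics"]@[(uv[0]-m["cx"])/f*d,(uv[1]-m["cy"])/f*d,d,1])[:3]
E
python3 - <<'E'
from h import *
s=r.sense(); print(s["time_s"],s["tcp_pos"],s["ee_rot"])
for c in("top","scene"):
    im,d=vision.capture(c); cv2.imwrite(f"pics/{c}1.png",im[:,:,::-1]); np.save(c+".npy",d)
    for t in("piston_bay","piston_bay_knob","gear_bay_knob"):
        for o in vision.find_in(c,t)[:3]: print(c,t,o["conf"],o["uv"],pt(c,o["uv"],d).round(3))
E
```

```text
0.0 [0.1952019  0.59350022 0.40362261] [[ 9.49859315e-01 -3.12676989e-01 -6.17553370e-04]
 [-3.12677581e-01 -9.49856737e-01 -2.21555572e-03]
 [ 1.06166063e-04  2.29756133e-03 -9.99997355e-01]]
top piston_bay 0.93 [185.2, 162.9] [0.687 0.032 0.007]
top piston_bay_knob 0.8 [201.7, 192.5] [ 0.607 -0.013  0.025]
top gear_bay_knob 0.72 [327.5, 238.3] [ 0.483 -0.326  0.083]
scene piston_bay 0.74 [161.9, 251.9] [0.698 0.026 0.008]
scene piston_bay_knob 0.7 [206.6, 243.8] [ 0.611 -0.024  0.047]
scene gear_bay_knob 0.71 [333.1, 182.5] [ 0.478 -0.331  0.077]
```

View pics/top1.png

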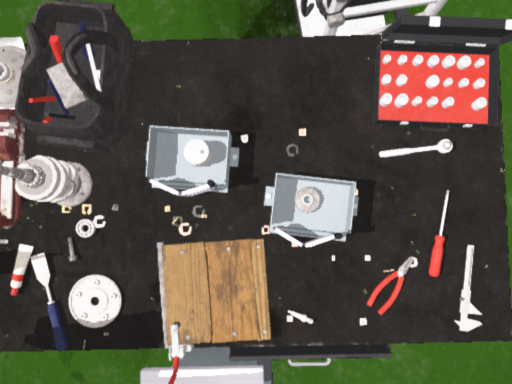

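View pics/scene1.png

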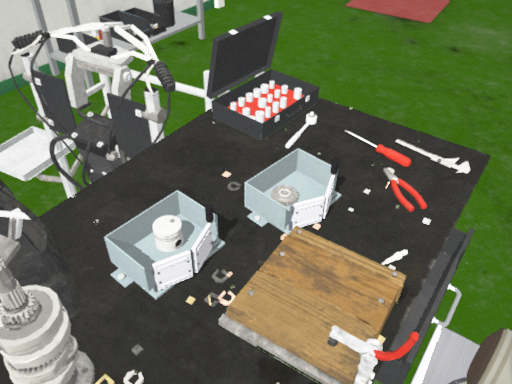

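The top view shows the piston (round white) in the left bay at about (187,160), its black knob at about (211,187); the gear bay is to the right, with its knob near (342,237). Next I'll measure the bay pose and knob from the depth.

```bash
python3 - <<'E'
from h import *
for c in("top","scene"):
    d=np.load(c+".npy"); m=vision.camera_model(c); f=192/np.tan(np.radians(m["vertical_fov"]/2))
    v,u=np.mgrid[:384,:512]; P=np.stack([(u-m["cx"])/f*d,(v-m["cy"])/f*d,d,np.ones_like(d)],-1)@m["extrinsics"].T
    x,y,z=P[...,0],P[...,1],P[...,2]
    reg=(d>0)&(x>.5)&(x<.85)&(y>-.13)&(y<.2)
    k=reg&(z>.1)&(z<.14); print(c,"knob n",k.sum(),P[k][:,:3].mean(0).round(4),P[k][:,:3].min(0).round(3),P[k][:,:3].max(0).round(3))
    w=reg&(z>.07)&(z<.081); print("wall n",w.sum(),cv2.minAreaRect(P[w][:,:2].astype(np.float32)*1000))
    # back wall line: farthest-x wall points
    if c=="top":
        img=cv2.imread("pics/top1.png")[110:205,135:250]; cv2.imwrite("pics/crop1.png",cv2.resize(img,None,fx=6,fy=6,interpolation=cv2.INTER_CUBIC))
        for lo in np.arange(-.08,.14,.02):
            s=w&(y>lo)&(y<lo+.02); 
            if s.any(): print(round(lo+.01,2),np.sort(x[s])[[0,-1]].round(4), np.median(x[s&(x>.7)]).round(4))
E
```

```text
top knob n 265 [0.7788 0.1513 0.1204] [ 0.614 -0.055  0.1  ] [0.85 0.2  0.14]
wall n 491 ((707.2515258789062, 65.40884399414062), (321.72869873046875, 190.17864990234375), 71.07201385498047)
-0.07 [0.6301 0.7579] 0.7549
-0.05 [0.6164 0.7589] 0.7577
-0.03 [0.6094 0.7611] 0.7585
-0.01 [0.6047 0.7624] 0.7605
0.01 [0.5999 0.7649] 0.7618
0.03 [0.5977 0.7655] 0.7639
0.05 [0.6007 0.7685] 0.7657
0.07 [0.6087 0.7691] 0.7677
0.09 [0.6195 0.7722] 0.7693
0.11 [0.6322 0.7726] 0.737
scene knob n 143 [0.665  0.0127 0.1197] [ 0.612 -0.057  0.1  ] [0.85 0.2  0.14]
wall n 843 ((685.3574829101562, 58.156211853027344), (291.5111999511719, 169.08541870117188), 84.486083984375)
```

View pics/crop1.png

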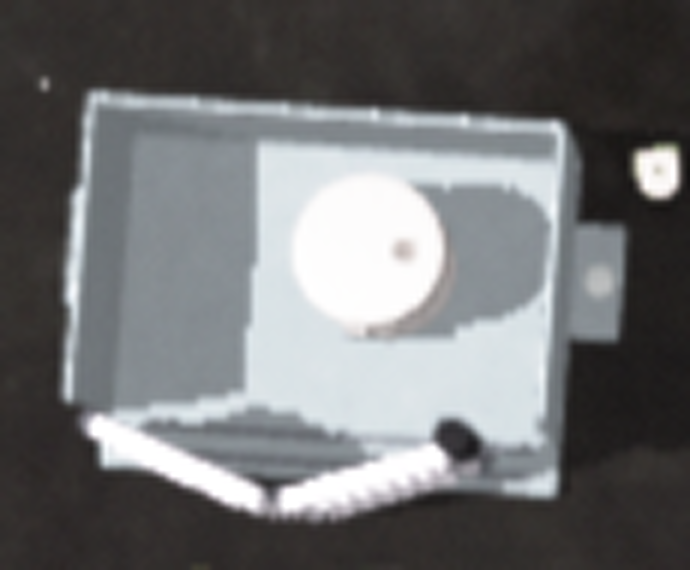

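The crop shows the hinge on the left (+y) and the black knob at the right end of panel 2, with the fold about 1 rad. Now the knob more exactly, and the travel.

```bash
python3 - <<'E'
from h import *
Q=[]
for c in("top","scene"):
    d=np.load(c+".npy"); m=vision.camera_model(c); f=192/np.tan(np.radians(m["vertical_fov"]/2))
    v,u=np.mgrid[:384,:512]; P=np.stack([(u-m["cx"])/f*d,(v-m["cy"])/f*d,d,np.ones_like(d)],-1)@m["extrinsics"].T
    x,y,z=P[...,0],P[...,1],P[...,2]
    k=(d>0)&(abs(x-.627)<.03)&(abs(y+.045)<.035)&(z>.1)&(z<.14)
    p=P[k][:,:3];print(c,len(p),p.mean(0).round(4),p.min(0).round(4),p.max(0).round(4))
    if c=="top":
        w=(d>0)&(x>.74)&(x<.78)&(y>-.07)&(y<.1)&(z>.074)&(z<.082)
        a,b=np.polyfit(y[w],x[w],1); print("back wall slope",a,b)
        psi=-np.arctan(a); 
        # side walls
        R=np.array([[np.cos(psi),-np.sin(psi)],[np.sin(psi),np.cos(psi)]])
        w=(d>0)&(x>.66)&(x<.78)&(y>-.12)&(y<.13)&(z>.072)&(z<.081); L=P[w][:,:2]@R
        yl=L[:,1]; print("local y range",np.percentile(yl,[0.5,2,98,99.5]),"x max",np.percentile(L[:,0],[97,99]))
        yc=(np.percentile(yl,1)+np.percentile(yl,99))/2; xc=np.percentile(L[:,0],98)-.075
        O=R@[xc,yc]; print("psi",np.degrees(psi),"O",O)
        for n,q in(("knob0",None),("knob end",[-.062,.079]),("hinge",[-.062,.088])):
            print(n,(R.T@(p.mean(0)[:2]-O)) if q is None else O+R@q)
E
```

```text
top 46 [ 0.6212 -0.0482  0.1246] [ 0.6141 -0.0549  0.1013] [ 0.6291 -0.0394  0.1327]
back wall slope 0.09287991540799462 0.7615444795042718
local y range [-0.0207121  -0.02050668  0.17885449  0.17911784] x max [0.76020705 0.76056231]
psi -5.306403220404855 O [0.68971441 0.01550806]
knob0 [-0.06231963 -0.06981785]
knob end [0.63528618 0.09990337]
hinge [0.63611852 0.1088648 ]
scene 108 [ 0.6186 -0.0465  0.1179] [ 0.612  -0.057   0.1004] [ 0.6296 -0.0407  0.1312]
```

```bash
python3 - <<'E'
from h import *
s=r.sense();R=s["ee_rot"];p=s["tcp_pos"]
d=np.load("top.npy"); m=vision.camera_model("top"); f=192/np.tan(np.radians(m["vertical_fov"]/2))
v,u=np.mgrid[:384,:512]; P=(np.stack([(u-m["cx"])/f*d,(v-m["cy"])/f*d,d,np.ones_like(d)],-1)@m["extrinsics"].T)[d>0]
g=np.array([.6145,-.107,.4]); 
t=np.clip(((P[:,:2]-p[:2])@(g-p)[:2])/((g-p)[:2]@(g-p)[:2]),0,1); dist=np.linalg.norm(P[:,:2]-p[:2]-t[:,None]*(g-p)[:2],axis=1)
for b in np.arange(0,1.01,.1):
    k=(dist<.13)&(abs(t-b)<.05); print(round(b,1),k.sum(),np.percentile(P[k,2],[50,99.5]).round(3) if k.any() else "")
print("shift mm",(R.T@(g-p)*1000).round(1), vision.camera_model("top")["extrinsics"][:3,3])
E
```

```text
0.0 0 
0.1 545 [-0.001  0.005]
0.2 2351 [-0.001  0.023]
0.3 3114 [0.001 0.025]
0.4 3110 [0.002 0.018]
0.5 3189 [0.    0.016]
0.6 2999 [-0.001  0.053]
0.7 3044 [0.001 0.066]
0.8 3181 [0.003 0.086]
0.9 3189 [0.003 0.128]
1.0 5456 [0.001 0.079]
shift mm [617.2 534.6   4.8] [ 0.51955802 -0.18778802  1.27675329]
```

```bash
python3 -m creep '[[-1,30,26,0,0,0,-5],[-1,60,52,0,0,0,-10],[-1,91,79,0,0,0,-13],[-1,121,105,0,0,0,-13],[-1,151,131,0,0,0,-13],[-1,181,157,0,0,0,-13],[-1,212,183,0,0,0,-13],[-1,242,210,0,0,0,-13]]'
python3 - <<'E'
from h import *
s=r.sense();R=s["ee_rot"];p=s["tcp_pos"]
print(p,R.round(3),s["gripper_width"],(R.T@(np.array([.6145,-.107,.4])-p)*1000).round(1))
E
```

```text
time_s: 1.07
tcp_pos: [0.3601, 0.3168, 0.4051]
ee_rot: [[0.996, -0.09, 0.001], [-0.09, -0.996, 0.001], [0.001, -0.001, -1.0]]
wrist_force: [2.0, -0.1, 0.6]
gripper_width: 0.478
gripper_force: 0.0
[0.36007301 0.31677926 0.4050966 ] [[ 0.996 -0.09   0.001]
 [-0.09  -0.996  0.001]
 [ 0.001 -0.001 -1.   ]] 0.47758447268216037 [291.6 399.1   4.9]
```

```bash
python3 -m creep '[[-1,24,32,0,0,0,0],[-1,48,64,0,0,0,0],[-1,72,96,0,0,0,0],[-1,96,128,0,0,0,0],[-1,120,160,0,0,0,0],[-1,144,192,0,0,0,0],[-1,168,224,0,0,0,0],[-1,168,224,0,0,0,0]]'
python3 - <<'E'
from h import *
s=r.sense();R=s["ee_rot"];p=s["tcp_pos"]
print(s["gripper_width"],(R.T@(np.array([.6145,-.107,.4])-p)*1000).round(1))
E
```

```text
time_s: 1.73
tcp_pos: [0.5088, 0.0756, 0.4047]
ee_rot: [[0.995, -0.098, 0.001], [-0.098, -0.995, -0.001], [0.001, 0.001, -1.0]]
wrist_force: [0.5, 0.8, 1.2]
gripper_width: 0.007
gripper_force: 0.0
0.007027473643319334 [123.1 171.4   4.9]
```

```bash
python3 -m creep '[[-1,23,32,0,0,0,0],[-1,46,64,0,0,0,0],[-1,69,96,0,0,0,0],[-1,92,128,0,0,0,0],[-1,115,160,0,0,0,0],[-1,123,171,30,0,0,0],[-1,123,171,60,0,0,0],[-1,123,171,60,0,0,0]]'
python3 - <<'E'
from h import *
im,d=vision.capture("wrist"); cv2.imwrite("pics/w1.png",im[:,:,::-1])
s=r.sense();R=s["ee_rot"];p=s["tcp_pos"]
print((R.T@(np.array([.6145,-.107,.282])-p)*1000).round(1))
E
```

```text
time_s: 2.4
tcp_pos: [0.6119, -0.1021, 0.3378]
ee_rot: [[0.995, -0.094, -0.013], [-0.094, -0.996, 0.001], [-0.013, -0.0, -1.0]]
wrist_force: [-2.1, -0.9, -2.0]
gripper_width: 0.006
gripper_force: 0.0
[ 2.9  5.2 59.3]
```

View pics/w1.png

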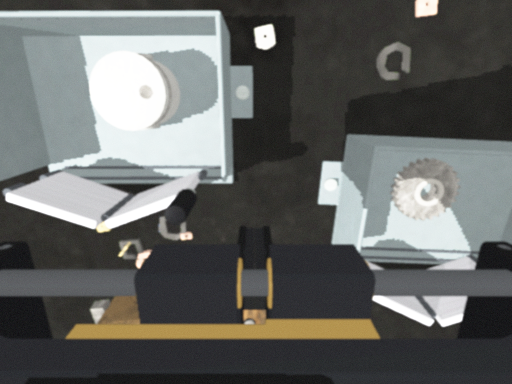

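The wrist view shows the knob at about (180,207), left of the shut fingers at (255,270), with the piston bay at upper left and the gear bay at the right. Descending beside the knob.

```bash
python3 -m creep '[[-1,3,2,30,0,0,0],[-1,3,2,55,0,0,0],[-1,3,2,55,0,0,0],[-1,3,2,55,0,0,0]]'
python3 - <<'E'
from h import *
s=r.sense();R=s["ee_rot"];p=s["tcp_pos"]; im,d=vision.capture("wrist")
m=vision.camera_model("wrist"); f=192/np.tan(np.radians(m["vertical_fov"]/2))
v,u=np.mgrid[:384,:512]; P=np.stack([(u-m["cx"])/f*d,(v-m["cy"])/f*d,d,np.ones_like(d)],-1)@m["mount"].T
W=P[...,:3]@R.T+p
k=(d>0)&(abs(W[...,0]-.62)<.03)&(abs(W[...,1]+.047)<.03)&(W[...,2]>.095)&(W[...,2]<.135)
q=W[k];print(p,len(q),q.mean(0),q.min(0),q.max(0)); t=q[q[:,2]>.127]; print("top",len(t),t.mean(0))
kn=np.array([.620,-.047,.282]); print("tool to knob",R.T@(kn-p)*1000)
E
```

```text
time_s: 2.78
tcp_pos: [0.6166, -0.1027, 0.2909]
ee_rot: [[0.996, -0.089, 0.0], [-0.089, -0.996, -0.001], [0.0, 0.001, -1.0]]
wrist_force: [-0.0, -0.3, 0.1]
gripper_width: 0.004
gripper_force: 0.0
[ 0.61659356 -0.10272747  0.29093594] 654 [ 0.6261681  -0.04957991  0.11294215] [ 0.61717393 -0.05583664  0.09507912] [ 0.62908837 -0.0405289   0.12997397]
top 108 [ 0.62507146 -0.04437919  0.12859424]
tool to knob [ -1.56558605 -55.81731195   8.88721805]
```

```bash
python3 -m creep '[[-1,0,-10,4,0,0,0],[-1,0,-22,4,0,0,0],[-1,0,-32,4,0,0,0],[-1,0,-42,4,0,0,0],[-1,0,-54,4,0,0,0],[-1,0,-66,4,0,0,0],[-1,0,-78,4,0,0,0],[-1,0,-90,4,0,0,0]]'
python3 - <<'E'
from h import *
im,d=vision.capture("top"); a=cv2.resize(im[110:215,135:250],None,fx=5,fy=5)
im,d=vision.capture("wrist"); cv2.imwrite("pics/w2.png",im[:,:,::-1])
cv2.imwrite("pics/t2.png",a[:,:,::-1])
E
```

```text
time_s: 3.5
tcp_pos: [0.6245, -0.0124, 0.2858]
ee_rot: [[0.996, -0.09, -0.0], [-0.09, -0.996, 0.0], [-0.0, -0.0, -1.0]]
wrist_force: [0.4, -0.8, 0.3]
gripper_width: 0.004
gripper_force: 0.5
```

View pics/w2.png

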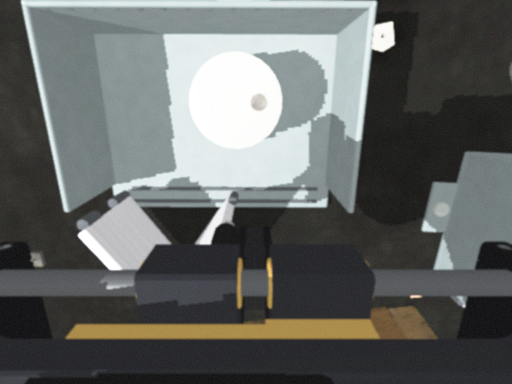

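The knob at about (225,235) is in contact with the fingers and the cover is folding. Carrying on.

```bash
python3 -m creep '[[-1,1,-11,0,0,0,0],[-1,1,-22,0,0,0,0],[-1,1,-33,0,0,0,0],[-1,1,-44,0,0,0,0],[-1,1,-55,0,0,0,0],[-1,1,-66,0,0,0,0],[-1,1,-74,0,0,0,0],[-1,1,-78,0,0,0,0]]'

```

```text
time_s: 4.27
tcp_pos: [0.6326, 0.0653, 0.2857]
ee_rot: [[0.996, -0.09, 0.0], [-0.09, -0.996, 0.0], [0.0, -0.0, -1.0]]
wrist_force: [0.2, -1.1, -0.1]
gripper_width: 0.003
gripper_force: 0.2
```

```bash
python3 -m creep '[[-1,0,-3,0,0,0,0],[-1,0,-6,0,0,0,0],[-1,0,-9,0,0,0,0],[-1,0,-11,0,0,0,0],[-1,0,-13,0,0,0,0],[-1,0,-13,0,0,0,0]]'

```

```text
time_s: 4.77
tcp_pos: [0.6337, 0.0768, 0.2857]
ee_rot: [[0.996, -0.091, -0.0], [-0.091, -0.996, 0.0], [-0.0, -0.0, -1.0]]
wrist_force: [-0.0, -0.1, -0.1]
gripper_width: 0.008
gripper_force: 0.0
```

```bash
python3 - <<'E'
from h import *
im,d=vision.capture("wrist"); cv2.imwrite("pics/w3.png",im[:,:,::-1])
E
```

```text
(no output)
```

View pics/w3.png

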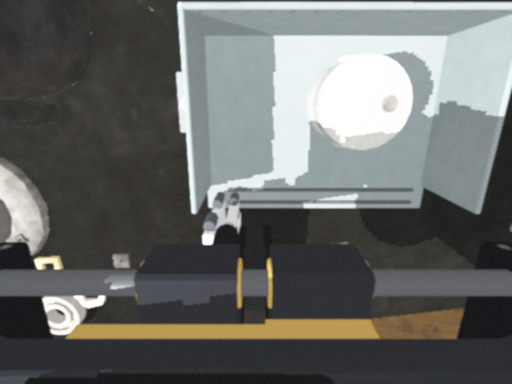

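The knob at about (228,235) is still against the finger, with the panels nearly parallel at (210–240,195–240) and a small gap left. Pushing on gently to the stop.

```bash
python3 -m creep '[[-1,0,-1,0,0,0,0],[-1,0,-2,0,0,0,0],[-1,0,-3,0,0,0,0],[-1,0,-4,0,0,0,0],[-1,0,-5,0,0,0,0],[-1,0,-5,0,0,0,0]]'

```

```text
time_s: 5.32
tcp_pos: [0.6342, 0.0817, 0.2857]
ee_rot: [[0.996, -0.091, -0.0], [-0.091, -0.996, -0.0], [-0.0, 0.0, -1.0]]
wrist_force: [-0.2, -0.6, -0.6]
gripper_width: 0.004
gripper_force: 0.5
```

```bash
python3 -m creep '[[-1,0,-1,0,0,0,0],[-1,0,-2,0,0,0,0],[-1,0,-3,0,0,0,0],[-1,0,-4,0,0,0,0],[-1,0,-4,0,0,0,0]]'

```

```text
time_s: 5.73
tcp_pos: [0.6345, 0.0834, 0.2858]
ee_rot: [[0.996, -0.091, -0.002], [-0.091, -0.996, -0.004], [-0.002, 0.005, -1.0]]
wrist_force: [1.3, -10.8, 1.3]
gripper_width: 0.004
gripper_force: 4.9
```

The stop is reached (10.8 N). One more millimetre to confirm it.

```bash
python3 -m creep '[[-1,0,-1,0,0,0,0],[-1,0,-1,0,0,0,0],[-1,0,-1,0,0,0,0]]'; python3 -m creep '[[-1,0,4,0,0,0,0],[-1,0,14,0,0,0,0],[-1,0,30,0,0,0,0],[-1,0,30,-40,0,0,0],[-1,0,30,-80,0,0,0],[-1,-35,50,-80,0,0,0],[-1,-70,70,-80,0,0,0],[-1,-70,70,-80,0,0,0]]'
python3 - <<'E'
from h import *
im,d=vision.capture("wrist"); cv2.imwrite("pics/w4.png",im[:,:,::-1])
im,d=vision.capture("scene"); cv2.imwrite("pics/s4.png",im[:,:,::-1])
E
```

```text
time_s: 5.98
tcp_pos: [0.6345, 0.0837, 0.2857]
ee_rot: [[0.996, -0.092, -0.003], [-0.092, -0.996, -0.005], [-0.002, 0.006, -1.0]]
wrist_force: [1.2, -11.4, -0.3]
gripper_width: 0.004
gripper_force: 5.9
time_s: 6.65
tcp_pos: [0.5515, 0.02, 0.3648]
ee_rot: [[0.996, -0.094, -0.009], [-0.094, -0.996, 0.0], [-0.008, 0.001, -1.0]]
wrist_force: [-0.5, -0.5, -1.1]
gripper_width: 0.009
gripper_force: 0.0
```

View pics/w4.png

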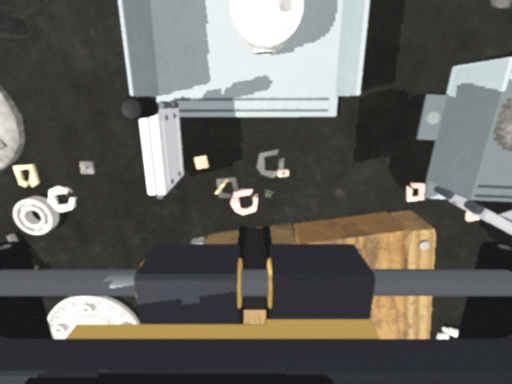

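The panels now lie flat together at (145–180,105–195) with the knob at (132,106). The gear bay's cover is as it was, and the tool is clear.

```bash
python3 -c "
from station import r
print(r.finish_job())"
```

```text
the job is handed in; nothing more can be done
None
```

The piston bay's cover is folded flat against its stop (about 11 N when the knob stopped moving), the gear bay's cover was not touched, and the job is handed in; I got no verdict back.

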